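# Sweep weighed pellets off a delicate balance

### The arm

A 6-joint arm with a two-finger parallel gripper is mounted at the origin on the work surface. World frame = base frame: x ahead of the robot, y to its left, z up, the work surface at z = 0. Lengths are in mm, angles in degrees, forces in N, time in s.
With the tool pointing down it reaches from about 350 to 850 mm from the base axis. Payload 8.1 kg.
Tool frame: the origin (TCP) lies on the centre line of the jaws, within the pads' length; the fingertips stand 19 mm ahead of it and the grasp point (between the pads) is the TCP (r.tip_reach is the z of the fingertips in the tool frame, in mm); z points along the fingers, y is the line along which they close (so a half turn about z gives the same grasp; the last joint's range is limited). The gripper opens to 85 mm and grips with 20 to 120 N. Pads are 22 mm wide; open, the fingers measure 114 mm over their backs; the gripper's body (76 mm by 85 mm) begins 54 mm behind the grasp point. The pads swing forward as they close: fully open they stand 13 mm farther back than shut.
Start: joints at [60.08, 7.471, 85.268, -0, 87.261, -4.893], TCP at [253.805, 543.68, 226.092] pointing down, gripper open.
Joint ranges: [-169.43, 169.43], [-51.17, 129.36], [1.28, 143.12], [-76.62, 256.62], [0, 156.53], [-152.29, 152.29]. Speed limits (degrees/s): [136.94, 136.94, 159.86, 180, 180, 180].

### API

Orientations are given as [roll, pitch, yaw] about the fixed x, y, z axes, in that order (R = Rz(yaw) Ry(pitch) Rx(roll)).
In Python, from bench import r gives the robot as it stands. The module is installed in compiled form; this text tells all that it offers.
- The arm moves only by the shell command python3 -m handwheel 'ROWS' [FORCE]. ROWS is JSON, a list of rows, each a list of 7 numbers: the shift along the tool's x, y, z in m, then the turn, a rotation vector about the tool's x, y, z in degrees, then the finger opening in m, from 0 to 0.0854. In form: [[tx, ty, tz, ax, ay, az, claw], ...]. A call has 1 to 8 rows; each row shifts and turns the commanded pose from where the row before left it, along the tool's axes as they then stand; what a row does not reach is not made up. A row lasts 1/12 s, in which the tool goes at most 41.7 mm and 7.16 degrees, less where a joint would pass 70% of its speed; a pose out of reach is approached as far as the arm can. A call with a gripper value outside its range is refused whole. The fingers move at their own pace and stop on an object; FORCE is the grip in N (left out, the last holds). Time passes only in rows, so rows that do not move let the fingers close. It gives the time, the measured TCP pose, the force, the opening and the grip force at its end, in the units of the state.
- r.sense(): the state, without advancing time (a new reading comes with each control period).
- r.snapshot(name): name is "scene" or "top" or "wrist"; returns (picture, depth): 420x560x3 uint8, blue, green, red; 420x560 float32, mm along the optical axis (not along the pixel's ray), 0 where there is no reading.
- r.calibration(name): a dict with "vfov" (degrees; the focal length in pixels is half the picture's height over the tangent of half this angle, whatever the lens; pixels are square), "cx", "cy" (the principal point, pixels), "rvec" (rotation vector, rad) and "tvec" (3), from world to camera coordinates, as OpenCV has them; the wrist camera has in their place "tool_from_camera" (4x4, takes a point from camera to tool coordinates, whose origin is the TCP and whose axes are the flange's). Camera axes: x right, y down, z forward; pixel columns grow to the right and rows downward; lengths in mm; the calibration is good to about 2 mm. The wrist camera is an equidistant fisheye: a pixel r from the principal point sees the ray r / f radians off the axis. A picture is of the moment at which its call begins: read the wrist's pose just before it. calibration takes no time and is no camera call.
- r.hand_in(): hands the job in; it is judged then, once.
The state is a dict: "time": time; "joint_pos": joint angles; "qd": joint speeds; "joint_efforts": joint torques, N m; "tool_pos": TCP position; "tcp_rot": TCP orientation; "ft_force": force on the tool from outside, world axes, zero at the start; "wrist_torque": the same for the moment, N m; "finger_gap": finger opening in mm; "grip_force": force on a finger pad.
Only numpy, scipy, OpenCV 4.12 (cv2) and the standard library are available. Lean on these libraries where they do the work, as an engineer would, in place of code of your own. Each camera call takes 0.05 s, during which the arm holds its last target. There are 200 camera calls.

### The job

Take the scraper from its rubber mat and with it draw all four soil pellets off the balance's weighing pan into the catch tray in front, without the gripper touching the pellets; then stand the scraper upright on its foot on the middle of its mat again. The balance is delicate: never press the pan with more than about 9 N (6 mm of sinking), do not press hard on a pellet with the scraper, and do not knock the glass shield. Leave the bottles and dishes standing where they are.

Things in the scene. Friction and masses are not known exactly. Their poses are not given: they have to be found in the camera images.
- balance: laboratory balance, fixed, white housing 215 mm wide (y), x -65 to +180 mm, its top at height 38; a display stands behind the glass, up to height 160. Origin on the bench under the pan's centre; +x points from the open front to the glass back, +y to the left seen from the front
- pan_top (a point): centre of the upper face of the square steel weighing pan, 50 mm above the bench when not pressed, sinking with the pan; axes as the balance's. The pan covers x and y from -90 to +90 mm; its front edge (x = -90) overhangs the housing by 25 mm
- pan (a joint): how far the weighing pan is pressed down (m): about 0 as it stands; the pan sinks 1 mm for each 1.5 N, and its stop is at 9 mm
- tray: open aluminium catch tray, loose, 120 (x) x 210 (y) x 30 mm high outside, walls 4 mm, standing on the bench in front of the balance with its rear wall tucked about 12 mm under the pan's front edge; origin at the centre of its underside, x axis like the balance's
- scraper: hand scraper, loose, about 160 g, standing on its foot: a grey block 36 (x) x 120 (y) x 24 mm high; origin at the centre of its underside. A wooden handle, 18 mm wide (y), 12 mm thick, 135 mm long, rises from x = +8, z = 20 mm and leans 38 degrees from vertical towards -x. The face that draws the pellets is the foot's -x side (x = -18 mm)
- scraper_grip (a point): point on the axis of the scraper's handle, 100 mm up the handle: at x = -54, y = 0, z = +99 mm from the scraper's origin
- mat: black rubber mat, fixed, 130 (x) x 150 (y) x 4 mm, the scraper's home; origin at the centre of its underside; top at height 4 mm
- pellet0: a pressed soil pellet, reddish brown flat disc, 24 mm across, 10 mm thick, about 12 g, lying flat on the pan at the start; origin at the centre of its underside (it may turn over later)
- pellet1: a pressed soil pellet, reddish brown flat disc, 24 mm across, 10 mm thick, about 12 g, lying flat on the pan at the start; origin at the centre of its underside (it may turn over later)
- pellet2: a pressed soil pellet, reddish brown flat disc, 24 mm across, 10 mm thick, about 12 g, lying flat on the pan at the start; origin at the centre of its underside (it may turn over later)
- pellet3: a pressed soil pellet, reddish brown flat disc, 24 mm across, 10 mm thick, about 12 g, lying flat on the pan at the start; origin at the centre of its underside (it may turn over later)
- weighing_bottle: small stoppered glass bottle, 32 mm across, 45 mm high, standing on the mat behind the scraper (bystander); origin at its underside
- dish0: small white porcelain dish, 68 mm across, 26 mm high (bystander); origin at its underside
- dish1: another such porcelain dish (bystander)
- reagent: amber bottle, 60 mm across, 120 mm high (bystander); origin at its underside
- petri_stack: stack of clear petri dishes, 90 mm across, 90 mm high (bystander); origin at its underside
- tube_rack: blue and white test tube rack, fixed, 100 x 172 x 70 mm, tubes up to 86 mm high (bystander); origin at the centre of its underside
- shield: glass draught shield, fixed to the balance, same origin and axes (mm): back pane at x = 104; side panes at y = +-97 from x = 10 to 104; all up to height 213; roof pane only over x = 40 to 106, from height 211 to 219 (161 clear above the pan). From x = -65 to 10 the sides are just low white rims, top at height 73. The front is open
Not all that is in view belongs to the job. What is shaped like the scraper but orange or red is not meant.

How it is judged (in metres and radians):
On the way:
1. all four pellets lie inside the catch tray (x of pellet0 in the frame of tray between -0.058 and 0.058 m and y of pellet0 in the frame of tray between -0.103 and 0.103 m and z of each of pellet0, pellet1, pellet2, pellet3 in the frame of tray below 0.044 m and x of pellet1 in the frame of tray between -0.058 and 0.058 m and y of pellet1 in the frame of tray between -0.103 and 0.103 m and x of pellet2 in the frame of tray between -0.058 and 0.058 m and y of pellet2 in the frame of tray between -0.103 and 0.103 m and x of pellet3 in the frame of tray between -0.058 and 0.058 m and y of pellet3 in the frame of tray between -0.103 and 0.103 m), for 0.2 s.
At the end, for the whole second after the job is handed in: All four pellets lie inside the catch tray, or on one another in it (each below 44 mm above the tray's underside, lower than the pan), at rest, the tray stands level, and the scraper stands at rest, upright within 0.1 rad, on its mat with its origin within 50 mm of the mat's centre (all of step 1 and linear speed of each of pellet0, pellet1, pellet2, pellet3, scraper below 0.02 m/s and angle between each of tray, scraper's own z axis and vertical below 0.1 rad and horizontal distance between scraper and mat below 0.05 m and z of scraper in the frame of mat below 0.008 m); the robot touches nothing.
It fails at once if the weighing pan is pressed down more than 6 mm (about 9 N) (value of joint pan above 0.006 m).
It fails at once if the scraper presses a pellet with more than 10 N (contact force between scraper and pellet0 above 10 N or contact force between scraper and pellet1 above 10 N or contact force between scraper and pellet2 above 10 N or contact force between scraper and pellet3 above 10 N).
It fails at once if the gripper or arm touches a pellet (contact force between any of the fingers, the arm and pellet0 above 0.3 N or contact force between any of the fingers, the arm and pellet1 above 0.3 N or contact force between any of the fingers, the arm and pellet2 above 0.3 N or contact force between any of the fingers, the arm and pellet3 above 0.3 N).
It fails at once if the glass shield is knocked with more than 8 N (contact force between shield and anything else above 8 N).
It fails at once if a bottle, dish or stack is moved more than 30 mm or knocked over (distance of any of weighing_bottle, dish0, dish1, reagent, petri_stack from where it was at the start of the episode above 0.03 m or angle between any of weighing_bottle, dish0, dish1, reagent, petri_stack's own z axis and vertical above 0.4 rad).
It also fails if it takes over 58 s, if anything falls off the work surface, if the arm or the gripper's body presses on something with over 40 N, if the wrist force passes 120 N, or if a joint passes its speed limit or range.

## Working session

There is one attempt and no reset: what is moved stays moved. The work goes in short steps, Python scripts to look and compute and a shell command to move; the robot and the scene stay as the last step left them, time stands still between calls to the robot, and variables do not carry over. Pictures are saved under pics/ and viewed, at most 10 in all, crops included, and the job is handed in when it is done.

```bash
mkdir -p pics
cat > h.py <<'E'
import numpy as np, cv2
from bench import r
def cam(n):
    c=r.calibration(n); f=210/np.tan(np.radians(c["vfov"])/2)
    R,_=cv2.Rodrigues(np.array(c["rvec"],float)); return c,f,R,np.array(c["tvec"],float).ravel()
def world(n,u,v,d):
    c,f,R,t=cam(n); u,v,d=[np.asarray(a,float) for a in(u,v,d)]
    p=np.stack([(u-c["cx"])/f*d,(v-c["cy"])/f*d,d],-1)
    return (p-t)@R
def onplane(n,u,v,z):
    c,f,R,t=cam(n); ray=R.T@np.array([(u-c["cx"])/f,(v-c["cy"])/f,1]); o=-R.T@t
    return o+ray*(z-o[2])/ray[2]
E
python3 - <<'E'
from h import *
for n in("scene","top"):
    p,d=r.snapshot(n); cv2.imwrite(f"pics/{n}0.png",p); np.savez(f"pics/{n}0.npz",p=p,d=d)
    c,f,R,t=cam(n); print(n,f,-R.T@t)
print(r.sense()); print(r.tip_reach)
E
```

```text
scene 492.96637551034604 [1150.19600259  130.24231028 1199.67802365]
top 496.074574298143 [ 2.82077131e+02 -2.49581627e-02  1.44433675e+03]
{'time': 0.1, 'joint_pos': array([ 6.00802795e+01,  7.50964720e+00,  8.53229257e+01,  2.46142349e-03,
        8.72621127e+01, -4.89471026e+00]), 'qd': array([-0.08360868, -0.13486994, -0.00718873, -0.01317914,  0.01745884,
        0.0035678 ]), 'joint_efforts': array([ 1.82662832e-03, -5.70954752e+01, -5.01940298e+01, -1.68101592e-04,
        8.32160847e-03, -1.62657079e-05]), 'tool_pos': array([253.53838991, 543.2468501 , 225.16225625]), 'tcp_rot': array([-1.79905869e+02, -1.05284932e-02,  1.54974862e+02]), 'ft_force': array([-0.73303363, -0.65248513, -0.04419388]), 'wrist_torque': array([ 0.00374449, -0.0349866 ,  0.00149071]), 'grip_force': 0.0, 'finger_gap': 85.55016852074996}
19.0
```

View pics/scene0.png

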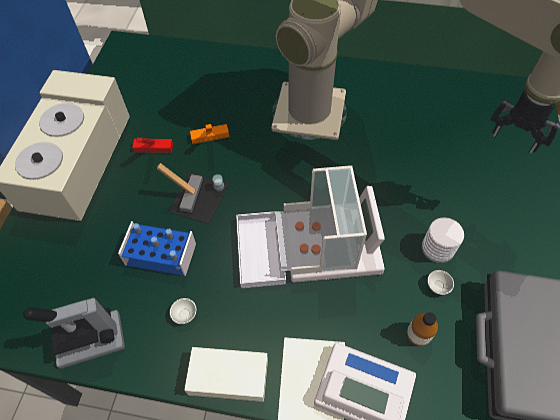

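View pics/top0.png

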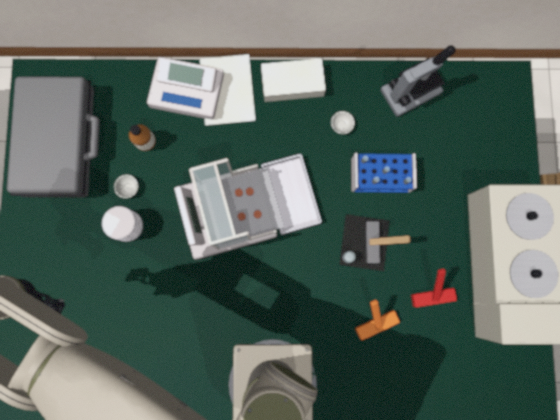

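Candidates for the scraper (top view): the grey one on the black mat (373,242), the orange one (378,326), the red one (435,298). I choose the grey one. The pellets are at about (239,191), (251,191), (241,216), (257,214) and the tray at (292,195).

Run:
```python
from h import *
D=np.load("pics/top0.npz"); p,d=D["p"],D["d"]
crop=p[140:280,165:425]; cv2.imwrite("pics/crop.png",cv2.resize(crop,None,fx=3,fy=3,interpolation=cv2.INTER_CUBIC))
v,u=np.mgrid[:420,:560]; W=world("top",u,v,d); hsv=cv2.cvtColor(p,cv2.COLOR_BGR2HSV)
def comps(m,lo,hi,tag):
    n,l,s,c=cv2.connectedComponentsWithStats(m.astype(np.uint8))
    for i in range(1,n):
        if lo<s[i,4]<hi:
            w=W[l==i]; rc=cv2.minAreaRect(w[:,:2].astype(np.float32))
            print(tag,c[i].round(1),s[i,4],"med",np.median(w,0).round(1),"rect",np.round(rc[0],1),np.round(rc[1],1),round(rc[2],1))
roi=np.zeros(d.shape,bool); roi[145:280,165:430]=1
H=hsv.astype(int); z=W[...,2]
comps(roi&((H[...,0]<12)|(H[...,0]>172))&(H[...,1]>90)&(z>40)&(z<75),10,200,"pel")
comps(roi&(abs(z-28)<5)&(v>205)&(u>340),50,3000,"foot")
comps(roi&(z>35)&(u>340)&(v>205),15,2000,"handle")
comps(roi&(abs(z-30)<5)&(u<335),30,3000,"z30")
comps(roi&(abs(z-50)<4)&(u<335),30,9000,"z50")
comps(roi&(abs(z-38)<4)&(u<335),30,9000,"z38")
comps(roi&(abs(z-73)<4)&(u<335),20,9000,"z73")
comps(roi&(z>1)&(z<33)&(u>255)&(u<335),100,9000,"tray")
comps(roi&(H[...,2]<45)&(z<10)&(u>335)&(H[...,1]<90),100,9000,"mat")
```

```text
pel [238.3 192.1] 36 med [535.2  99.8  60.1] rect [535.4  99.1] [18.  16.4] 40.1
pel [249.3 191.1] 38 med [539.2  68.7  59.2] rect [538.6  68.9] [18.4 17.2] 0.3
pel [257.1 213.8] 40 med [473.4  45.9  60. ] rect [473.   45.8] [18.  17.1] 1.0
pel [241.1 216. ] 37 med [467.6  90.7  60.2] rect [466.9  90.4] [18.4 16. ] 45.9
foot [372.4 241.6] 434 med [ 396.5 -283.6   27.6] rect [ 398.5 -285.2] [ 37.4 118.3] 89.6
handle [390.8 240.1] 256 med [ 396.7 -322.8   89.5] rect [ 353.8 -177.8] [ 37.2 381.6] 16.4
handle [349.4 256.5] 91 med [ 353.3 -213.3   48.7] rect [ 354.3 -214.3] [29.1 25.9] 89.7
z30 [306.1 176.4] 81 med [589.2 -98.   28.8] rect [583.8 -98.7] [148.2  20.9] 22.9
z30 [316.  216.3] 44 med [ 470.2 -125.8   28.3] rect [ 472.1 -125. ] [28.8 63.5] 72.7
z30 [289.1 230. ] 36 med [430.8 -45.   29.7] rect [431.  -48.4] [14.  57.6] 3.4
z50 [252.4 202.6] 2166 med [506.6  57.5  49.7] rect [506.4  61.4] [180.3 137.7] 15.7
z38 [192.2 192. ] 85 med [545.5 230.8  37.7] rect [538.9 231.4] [73.9 30.6] 38.8
z38 [202.9 247.8] 250 med [376.  197.2  37.6] rect [387.7 206. ] [77.8 64.9] 29.1
z38 [261.3 237.9] 69 med [407.3  32.1  37.4] rect [406.8  35.3] [ 8.3 85.5] 15.6
z38 [232.2 246.3] 67 med [384.5 114.5  37.4] rect [383.2 116.9] [ 8.9 76.1] 15.7
z73 [242.  169.3] 47 med [599.6  88.5  72.5] rect [598.6  91.3] [ 5.9 88.3] 16.5
z73 [262.6 234.3] 36 med [414.   31.3  72.2] rect [415.2  27.5] [ 4.3 72. ] 16.1
tray [293.4 192.1] 2469 med [545.6 -58.2   4.8] rect [554.6 -55. ] [268.1 147.6] 11.7
tray [325.3 157.2] 103 med [ 646.8 -159.6    2.9] rect [ 648.2 -156.8] [42.3 91.2] 39.3
```

View pics/crop.png

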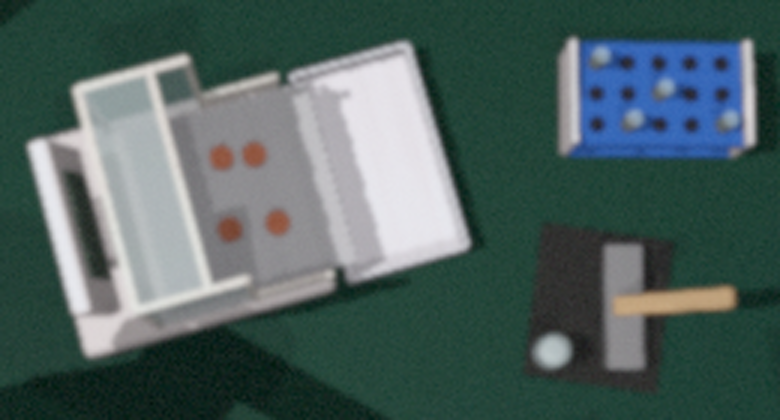

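The crop confirms the grey foot with the plain wooden handle, standing on the black mat with the small bottle behind it. Next I refine the poses and work out the moves.

```bash
cat >> h.py <<'E'
from scipy.spatial.transform import Rotation as Ro
def pose():
    s=r.sense(); return np.array(s["tool_pos"]),Ro.from_euler("xyz",s["tcp_rot"],degrees=True),s
def target(yaw,origin,tilt=38):   # grip pose for scraper at origin(underside), yaw deg
    ex=np.array([np.cos(np.radians(yaw)),np.sin(np.radians(yaw)),0])
    R=Ro.from_euler("xyz",[180,0,yaw],degrees=True)*Ro.from_rotvec([0,tilt,0],degrees=True)
    return np.array(origin,float)-54*ex+[0,0,99],R
def delta(pt,Rt):
    p,R,s=pose(); return "tool shift mm",R.inv().apply(pt-p).round(1),"rotvec",(R.inv()*Rt).as_rotvec(degrees=True).round(2),"world shift",(pt-p).round(1)
E
python3 - <<'E'
from h import *
D=np.load("pics/top0.npz"); p,d=D["p"],D["d"]
v,u=np.mgrid[:420,:560]; W=world("top",u,v,d); z=W[...,2]; m=(u>365)&(u<430)&(v>225)&(v<255)
w=W[m&(z>45)]; w=w[(w[:,1]<-285)]
c=w.mean(0); dr=np.linalg.svd(w-c)[2][0]; print("handle",c,dr,w[:,2].max(),w[:,1].min(), "yaw",np.degrees(np.arctan2(dr[1],dr[0])))
for zz in (60,80,100,120):
    q=w[abs(w[:,2]-zz)<8]; print(zz,q.mean(0).round(1) if len(q) else None)
f=W[(abs(z-28)<4)&(u>350)&(u<400)&(v>205)&(v<275)]; print("foot",cv2.minAreaRect(f[:,:2].astype(np.float32)),np.median(f[:,2]))
for a in [(545,225),(672,240),(655,390),(528,375)]: print("mat",onplane("top",165+a[0]/3,140+a[1]/3,4).round(1))
for a in [(290,75),(410,43),(471,245),(347,282)]: print("tray",onplane("top",165+a[0]/3,140+a[1]/3,30).round(1))
E
```

```text
handle [ 396.63836666 -325.0656301    92.16246675] [-0.00328411 -0.62730185  0.77876928] 137.4473023484411 -361.8350838919944 yaw -90.2999572798697
60 [ 396.8 -298.8   59.2]
80 [ 396.7 -315.1   80.1]
100 [ 396.  -331.2   99.6]
120 [ 396.8 -347.6  120.2]
foot ((398.4449157714844, -285.23394775390625), (37.444889068603516, 118.20669555664062), 89.89093017578125) 27.64980587636545
mat [ 477.8 -215.3    4. ]
mat [ 463.  -339.2    4. ]
mat [ 317.4 -318.1    4. ]
mat [ 331.9 -195.9    4. ]
tray [621.5  33.9  30. ]
tray [653.6 -83.1  30. ]
tray [ 454.9 -140.    30. ]
tray [419.4 -21.1  30. ]
```

```bash
python3 -m handwheel '[[0,0,-0.03,0,0,0,0.085],[0,0,-0.04,0,0,0,0.085],[0,0,-0.04,0,0,0,0.085],[0,0,-0.04,0,0,0,0.085]]' 80; python3 -c "
from h import *
R=pose()[1]
print(R.inv().apply([[230,-440,0],[-80,-390,0]]))"
```

```text
time: 0.43
tool_pos: [253.5, 543.1, 376.9]
tcp_rot: [-179.9, -0.0, 155.0]
ft_force: [1.0, 1.4, 0.7]
finger_gap: 85.3
grip_force: 0.0
[[-394.53954323 -301.39392235    0.50239082]
 [ -92.49211597 -387.22691865    0.7224675 ]]
```

```bash
python3 -m handwheel '[[-0.0282,-0.0215,0,0,0,0,0.07],[-0.0282,-0.0215,0,0,0,0,0.07],[-0.0282,-0.0215,0,0,0,0,0.07],[-0.0282,-0.0215,0,0,0,0,0.07],[-0.0282,-0.0215,0,0,0,0,0.07],[-0.0282,-0.0215,0,0,0,0,0.07],[-0.0282,-0.0215,0,0,0,0,0.07]]'
python3 -m handwheel '[[-0.0282,-0.0215,0,0,0,0,0.07],[-0.0282,-0.0215,0,0,0,0,0.07],[-0.0282,-0.0215,0,0,0,0,0.07],[-0.0282,-0.0215,0,0,0,0,0.07],[-0.0282,-0.0215,0,0,0,0,0.07],[-0.0282,-0.0215,0,0,0,0,0.07],[-0.0282,-0.0215,0,0,0,0,0.07]]'
python3 -m handwheel '[[-0.0077,-0.0323,0,0,0,0,0.07],[-0.0077,-0.0323,0,0,0,0,0.07],[-0.0077,-0.0323,0,0,0,0,0.07],[-0.0077,-0.0323,0,0,0,0,0.07],[-0.0077,-0.0323,0,0,0,0,0.07],[-0.0077,-0.0323,0,0,0,0,0.07]]'
python3 -m handwheel '[[-0.0077,-0.0323,0,0,0,0,0.07],[-0.0077,-0.0323,0,0,0,0,0.07],[-0.0077,-0.0323,0,0,0,0,0.07],[-0.0077,-0.0323,0,0,0,0,0.07],[-0.0077,-0.0323,0,0,0,0,0.07],[-0.0077,-0.0323,0,0,0,0,0.07]]'
python3 -m handwheel '[[0,0,0,0,0,7,0.06],[0,0,0,0,0,7,0.06],[0,0,0,0,0,7,0.06],[0,0,0,0,0,7,0.06],[0,0,0,0,0,7,0.06],[0,0,0,0,0,7,0.06],[0,0,0,0,0,7,0.06],[0,0,0,0,0,7,0.06]]'
python3 -m handwheel '[[0,0,0,0,0,4.5,0.06],[0,0,0,0,0,4.5,0.06],[0,0,0,0,6.5,0,0.06],[0,0,0,0,6.5,0,0.06],[0,0,0,0,6.5,0,0.06],[0,0,0,0,6.5,0,0.06],[0,0,0,0,6,0,0.06],[0,0,0,0,6,0,0.06]]'
python3 -c "
from h import *
pt,R=target(90,[397.5,-286.5,4]); print(pt,delta(pt,R)); z=R.apply([0,0,1]); print(delta(pt-80*z,R),pose()[2]['joint_pos'])"
```

```text
time: 1.02
tool_pos: [369.3, 322.2, 375.7]
tcp_rot: [-180.0, -0.0, 155.0]
ft_force: [1.0, -0.7, 0.1]
finger_gap: 70.1
grip_force: 0.0
time: 1.6
tool_pos: [484.5, 102.2, 375.8]
tcp_rot: [-180.0, -0.0, 155.0]
ft_force: [1.0, 0.9, -0.5]
finger_gap: 70.2
grip_force: 0.0
time: 2.1
tool_pos: [443.3, -92.6, 375.7]
tcp_rot: [-180.0, -0.0, 155.0]
ft_force: [1.4, -0.6, -0.7]
finger_gap: 69.9
grip_force: 0.0
time: 2.6
tool_pos: [403.2, -287.8, 375.7]
tcp_rot: [180.0, -0.0, 155.0]
ft_force: [0.4, -0.1, -0.2]
finger_gap: 70.0
grip_force: 0.0
time: 3.27
tool_pos: [403.8, -286.3, 375.6]
tcp_rot: [-180.0, -0.0, 98.6]
ft_force: [-0.8, 0.7, 0.5]
finger_gap: 60.1
grip_force: 0.0
time: 3.93
tool_pos: [403.8, -287.0, 376.3]
tcp_rot: [179.9, -38.3, 90.0]
ft_force: [-0.5, 0.7, -0.0]
finger_gap: 60.1
grip_force: 0.0
[ 397.5 -340.5  103. ] ('tool shift mm', array([-211.3,   -6.4,  181.4]), 'rotvec', array([ 0.06, -0.27, -0.02]), 'world shift', array([  -6.3,  -53.5, -273.3]))
('tool shift mm', array([-210.9,   -6.4,  101.4]), 'rotvec', array([ 0.06, -0.27, -0.02]), 'world shift', array([  -6.3, -102.8, -210.3])) [-56.4747271   15.1262793   69.30561826  25.12688891 126.11781078
 -47.03929936]
```

```bash
python3 -m handwheel '[[-0.0264,-0.0008,0.0127,0,0,0,0.06],[-0.0264,-0.0008,0.0127,0,0,0,0.06],[-0.0264,-0.0008,0.0127,0,0,0,0.06],[-0.0264,-0.0008,0.0127,0,0,0,0.06],[-0.0264,-0.0008,0.0127,0,0,0,0.06],[-0.0264,-0.0008,0.0127,0,0,0,0.06],[-0.0264,-0.0008,0.0127,0,0,0,0.06],[-0.0264,-0.0008,0.0127,0,0,0,0.06]]'
python3 -m handwheel '[[0,0,0,0,0,0,0.06],[0,0,0,0,0,0,0.06]]'
python3 - <<'E'
from h import *
pt,R=target(90,[397.5,-286.5,4]); print(delta(pt,R))
s=pose(); p,d=r.snapshot("wrist"); cv2.imwrite("pics/wrist1.png",p)
E
```

```text
time: 4.6
tool_pos: [397.2, -390.6, 164.1]
tcp_rot: [-180.0, -38.0, 90.0]
ft_force: [0.4, 0.9, 0.4]
finger_gap: 59.9
grip_force: 0.0
time: 4.77
tool_pos: [396.7, -389.2, 164.1]
tcp_rot: [-179.8, -38.3, 89.8]
ft_force: [0.0, 0.8, 1.3]
finger_gap: 59.7
grip_force: 0.0
('tool shift mm', array([ 0.4,  0.9, 78.2]), 'rotvec', array([-0.07, -0.27, -0.14]), 'world shift', array([  0.8,  48.7, -61.1]))
```

View pics/wrist1.png

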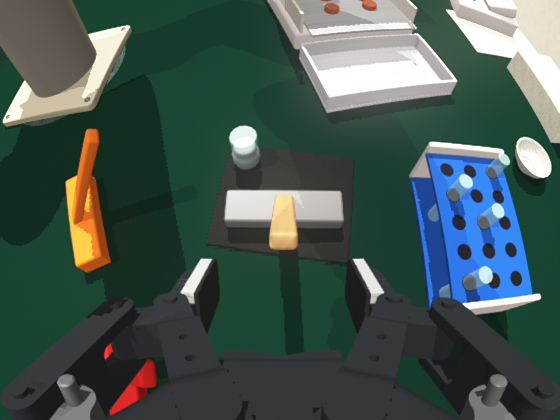

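The wrist view shows the handle at (284,222), centred between the fingers (205 and 358). The grey foot is level at rows 190–227 and nothing is in the way, so I advance and grip.

```bash
python3 -m handwheel '[[0,0.0005,0.02,0,0,0,0.06],[0,0.0005,0.02,0,0,0,0.06],[0,0,0.02,0,0,0,0.06],[0,0,0.018,0,0,0,0.06],[0,0,0,0,0,0,0.06]]'
python3 -m handwheel '[[0,0,0,0,0,0,0.03],[0,0,0,0,0,0,0.022],[0,0,0,0,0,0,0.018],[0,0,0,0,0,0,0.012],[0,0,0,0,0,0,0.005],[0,0,0,0,0,0,0.005],[0,0,0,0,0,0,0.005],[0,0,0,0,0,0,0.005]]' 90
python3 -m handwheel '[[0,0,0,0,0,0,0.005],[0,0,0,0,0,0,0.005]]'
python3 -c "
from h import *
pt,R=target(90,[397.5,-286.5,4]); print(delta(pt,R))
R=pose()[1]; print(R.inv().apply([0,0,1]),R.inv().apply([0,1,0]))"
```

```text
time: 5.23
tool_pos: [398.6, -339.5, 104.4]
tcp_rot: [-179.9, -38.1, 90.0]
ft_force: [-1.0, 1.2, -0.6]
finger_gap: 60.1
grip_force: 0.0
time: 5.9
tool_pos: [399.2, -344.1, 106.5]
tcp_rot: [179.8, -37.8, 90.0]
ft_force: [-0.6, -3.7, 7.1]
finger_gap: 16.1
grip_force: 88.7
time: 6.07
tool_pos: [399.2, -344.1, 106.6]
tcp_rot: [179.8, -37.8, 90.0]
ft_force: [-0.3, -3.5, 6.7]
finger_gap: 16.2
grip_force: 88.7
('tool shift mm', array([ 0.7, -1.7,  5. ]), 'rotvec', array([0.14, 0.18, 0.02]), 'world shift', array([-1.7,  3.6, -3.6]))
[ 0.61321901  0.00215534 -0.78990999] [ 0.78991286 -0.00123568  0.61321786]
```

```bash
python3 -m handwheel '[[0.0061,0,-0.0079,0,0,0,0.005],[0.0092,0,-0.0119,0,0,0,0.005],[0.0153,0,-0.0198,0,0,0,0.005],[0.0153,0,-0.0198,0,0,0,0.005],[0.0153,0,-0.0198,0,0,0,0.005],[0.0153,0,-0.0198,0,0,0,0.005],[0,0,0,0,0,0,0.005],[0,0,0,0,0,0,0.005]]'
python3 - <<'E'
from h import *
P,R,s=pose(); p,d=r.snapshot("top"); p2,d2=r.snapshot("scene")
cv2.imwrite("pics/l.png",np.hstack([cv2.resize(p[150:300,300:450],(450,450)),cv2.resize(p2[100:240,120:260],(350,450))]))
v,u=np.mgrid[:420,:560]; 
for n,dd in(("top",d),("scene",d2)):
    W=world(n,u,v,dd); L=(W-P)@R.as_matrix()
    # expected foot top in tool frame: build scraper frame relative to measured grip
    zz=W[...,2]; m=(zz>110)&(zz<165)&(W[...,0]>320)&(W[...,0]<480)&(W[...,1]>-320)&(W[...,1]<-220)
    f=W[m]; print(n,len(f),P.round(1),s["tcp_rot"],s["ft_force"])
    if len(f)>20:
        rc=cv2.minAreaRect(f[:,:2].astype(np.float32)); print(rc)
        A=np.c_[f[:,:2]-f[:,:2].mean(0),np.ones(len(f))]; k=np.median(f[:,2]); g=abs(f[:,2]-k)<6
        print("plane",np.linalg.lstsq(A[g],f[g,2],rcond=None)[0],k, f[:,:2].mean(0))
E
```

```text
time: 6.73
tool_pos: [399.2, -344.0, 232.4]
tcp_rot: [179.8, -37.7, 90.1]
ft_force: [-0.1, -0.1, -2.0]
finger_gap: 15.8
grip_force: 88.0
top 638 [ 399.2 -344.   232.4] [179.79904591 -37.73246274  90.0988392 ] [-0.1312587  -0.07395118 -1.96441876]
((398.814453125, -286.52581787109375), (118.6503677368164, 37.18594741821289), 0.32764530181884766)
plane [ 1.75085853e-03 -3.40116478e-03  1.52885582e+02] 152.90753017964857 [ 397.96436974 -284.46573615]
scene 582 [ 399.2 -344.   232.4] [179.79904591 -37.73246274  90.0988392 ] [-0.1312587  -0.07395118 -1.96441876]
((395.7008361816406, -286.991455078125), (38.475059509277344, 127.99700927734375), 89.4291000366211)
plane [-4.88930580e-03 -3.18073427e-02  1.51191257e+02] 150.77927673187048 [ 405.79183042 -283.4476118 ]
```

View pics/l.png

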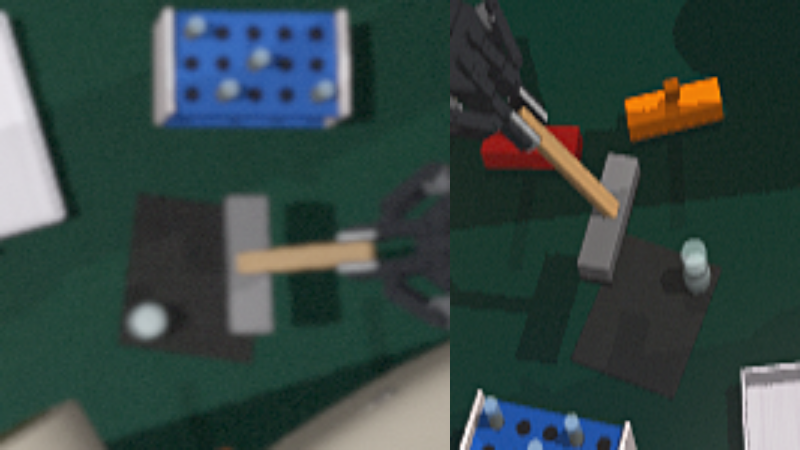

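The lifted scraper hangs level: its foot top is at z 152.9 with a slope of 0.003, and its origin is (0, +58, −103.5) from the TCP. I carry it to the front of the pan.

```bash
python3 -m handwheel '[[0.0163,0.0125,0.0137,0,0,0,0.005],[0.0163,0.0125,0.0137,0,0,0,0.005],[0.0163,0.0125,0.0137,0,0,0,0.005],[0.0163,0.0125,0.0137,0,0,0,0.005],[0.0163,0.0125,0.0137,0,0,0,0.005],[0.0163,0.0125,0.0137,0,0,0,0.005]]'
python3 -m handwheel '[[0.0163,0.0125,0.0137,0,0,0,0.005],[0.0163,0.0125,0.0137,0,0,0,0.005],[0.0163,0.0125,0.0137,0,0,0,0.005],[0.0163,0.0125,0.0137,0,0,0,0.005],[0.0163,0.0125,0.0137,0,0,0,0.005],[0.0163,0.0125,0.0137,0,0,0,0.005]]'
python3 -m handwheel '[[0,0,0,3.23,0,-4.16,0.005],[0,0,0,3.23,0,-4.16,0.005],[0,0,0,3.23,0,-4.16,0.005],[0,0,0,0,0,0,0.005],[0,0,0,0,0,0,0.005]]'
cat >> h.py <<'E'
YB=105.8; EX=np.array([np.cos(np.radians(YB)),np.sin(np.radians(YB)),0]); EY=np.array([-EX[1],EX[0],0]); PO=np.array([500.3,81.7,0])
def pan2tcp(x,y,z): return PO+EX*x+EY*y+[0,0,z]-58*EX+[0,0,103.5]
def where():
    P,R,s=pose(); O=P+58*EX-[0,0,103.5]-PO; return "foot in pan frame",(O@EX).round(1),(O@EY).round(1),O[2].round(1),"rot",s["tcp_rot"].round(2),"ft",s["ft_force"].round(1)
def go(x,y,z):
    P,R,s=pose(); print(where()); print("tool shift",R.inv().apply(pan2tcp(x,y,z)-P).round(1),"rot",(R.inv()*target(YB,[0,0,0],37.8)[1]).as_rotvec(degrees=True).round(2))
E
python3 -c "
from h import *
go(-120,-1,82);go(54,-1,82);R=pose()[1]
print('per mm: ex',R.inv().apply(EX),'ey',R.inv().apply(EY),'z',R.inv().apply([0,0,1]))"
```

```text
time: 7.33
tool_pos: [473.4, -213.6, 223.5]
tcp_rot: [-179.8, -38.1, 89.8]
ft_force: [0.7, -0.3, -2.2]
finger_gap: 16.1
grip_force: 88.0
time: 7.83
tool_pos: [548.2, -86.0, 218.8]
tcp_rot: [-179.8, -38.1, 89.8]
ft_force: [0.1, -0.5, -1.5]
finger_gap: 16.1
grip_force: 88.0
time: 8.25
tool_pos: [548.5, -86.9, 218.9]
tcp_rot: [-179.9, -38.1, 105.6]
ft_force: [0.5, -0.5, -1.7]
finger_gap: 16.0
grip_force: 88.3
('foot in pan frame', np.float64(-117.4), np.float64(-0.5), np.float64(115.4), 'rot', array([-179.88,  -38.1 ,  105.62]), 'ft', array([ 0.5, -0.5, -1.7]))
tool shift [-22.6   0.6  24.6] rot [-0.01 -0.3  -0.14]
('foot in pan frame', np.float64(-117.4), np.float64(-0.5), np.float64(115.4), 'rot', array([-179.88,  -38.1 ,  105.62]), 'ft', array([ 0.5, -0.5, -1.7]))
tool shift [114.3   0.3 132. ] rot [-0.01 -0.3  -0.14]
per mm: ex [ 0.78689966 -0.00183839  0.61707824] ey [-2.43671968e-03 -9.99997023e-01  1.28138736e-04] z [ 0.61707616 -0.00160448 -0.78690179]
```

Run:
```python
from h import *
P,R,s=pose(); p,d=r.snapshot("top"); v,u=np.mgrid[:420,:560]; W=world("top",u,v,d); z=W[...,2]
L=W-PO; x,y=L@EX,L@EY
m=(abs(z-139)<6)&(x<-85)&(abs(y)<80); rc=cv2.minAreaRect(np.c_[x,y][m.ravel()] .astype(np.float32) if 0 else np.stack([x[m],y[m]],1).astype(np.float32)); print(m.sum(),rc,np.median(z[m]))
hsv=cv2.cvtColor(p,cv2.COLOR_BGR2HSV).astype(int)
k=((hsv[...,0]<12)|(hsv[...,0]>172))&(hsv[...,1]>90)&(z>40)&(z<75)&(abs(x)<90)&(abs(y)<90)
n,l,st,c=cv2.connectedComponentsWithStats(k.astype(np.uint8))
for i in range(1,n):
    if st[i,4]>10: print(x[l==i].mean().round(1),y[l==i].mean().round(1),z[l==i].mean().round(1))
```

```text
515 ((-117.91596984863281, -0.21046066284179688), (36.398807525634766, 120.70113372802734), 0.20316925644874573) 139.7497122332654
7.4 -38.6 59.1
-23.5 -33.1 59.8
-27.4 35.5 59.7
17.6 29.4 59.5
```

```bash
python3 -m handwheel '[[0.0143,0,0.0165,0,0,0,0.005],[0.0143,0,0.0165,0,0,0,0.005],[0.0143,0,0.0165,0,0,0,0.005],[0.0143,0,0.0165,0,0,0,0.005],[0.0143,0,0.0165,0,0,0,0.005]]'
python3 -c "
from h import *
go(54,-1,82)"
```

```text
time: 8.72
tool_pos: [518.7, 16.0, 199.0]
tcp_rot: [180.0, -38.0, 105.5]
ft_force: [-0.4, 0.3, -0.3]
finger_gap: 16.4
grip_force: 88.3
('foot in pan frame', np.float64(-10.3), np.float64(0.2), np.float64(95.5), 'rot', array([179.99, -38.02, 105.53]), 'ft', array([-0.4,  0.3, -0.3]))
tool shift [42.3  0.9 50.2] rot [ 0.17 -0.22 -0.21]
```

The measured foot pose (−117.9, −0.2, level) agrees with the kinematics.

```bash
python3 -m handwheel '[[0.0143,0.0003,0.0168,0,0,0,0.005],[0.0143,0.0003,0.0168,0,0,0,0.005],[0.0137,0.0003,0.0166,0,-0.2,-0.2,0.005],[0,0,0,0,0,0,0.005],[0,0,0,0,0,0,0.005]]'
python3 -c "
from h import *
go(54,-1,52)"
```

```text
time: 9.13
tool_pos: [501.9, 78.0, 185.7]
tcp_rot: [179.9, -37.8, 105.9]
ft_force: [0.2, -1.3, -2.4]
finger_gap: 16.0
grip_force: 88.3
('foot in pan frame', np.float64(54.0), np.float64(-0.5), np.float64(82.2), 'rot', array([179.86, -37.82, 105.94]), 'ft', array([ 0.2, -1.3, -2.4]))
tool shift [-18.5   0.4  23.8] rot [ 0.06 -0.02  0.11]
```

```bash
python3 -m handwheel '[[-0.0046,0,0.0059,0,0,0,0.005],[-0.0046,0,0.0059,0,0,0,0.005],[-0.0046,0,0.0059,0,0,0,0.005],[-0.0031,0,0.004,0,0,0,0.005],[0,0,0,0,0,0,0.005],[0,0,0,0,0,0,0.005]]'
python3 -c "
from h import *
print(where())"
python3 -m handwheel '[[-0.0006,0,0.0008,0,0,0,0.005],[-0.0006,0,0.0008,0,0,0,0.005],[0,0,0,0,0,0,0.005],[0,0,0,0,0,0,0.005]]'
python3 -c "
from h import *
print(where())"
python3 -m handwheel '[[-0.0006,0,0.0008,0,0,0,0.005],[0,0,0,0,0,0,0.005],[0,0,0,0,0,0,0.005]]'
python3 -c "
from h import *
print(where())"
```

```text
time: 9.63
tool_pos: [502.8, 77.4, 157.8]
tcp_rot: [179.9, -37.8, 106.0]
ft_force: [-0.3, 0.8, -1.1]
finger_gap: 16.3
grip_force: 88.3
('foot in pan frame', np.float64(53.2), np.float64(-1.2), np.float64(54.3), 'rot', array([179.88, -37.85, 105.97]), 'ft', array([-0.3,  0.8, -1.1]))
time: 9.97
tool_pos: [503.2, 77.6, 156.7]
tcp_rot: [179.8, -37.8, 106.1]
ft_force: [0.3, 0.4, -1.7]
finger_gap: 16.1
grip_force: 88.3
('foot in pan frame', np.float64(53.2), np.float64(-1.6), np.float64(53.2), 'rot', array([179.76, -37.78, 106.08]), 'ft', array([ 0.3,  0.4, -1.7]))
time: 10.22
tool_pos: [503.0, 77.6, 155.5]
tcp_rot: [179.8, -37.8, 106.1]
ft_force: [-0.6, -0.1, -1.5]
finger_gap: 16.0
grip_force: 88.3
('foot in pan frame', np.float64(53.3), np.float64(-1.5), np.float64(52.0), 'rot', array([179.78, -37.79, 106.06]), 'ft', array([-0.6, -0.1, -1.5]))
```

```bash
python3 -m handwheel '[[-0.0005,0,0.0007,0,0,0,0.005],[0,0,0,0,0,0,0.005],[0,0,0,0,0,0,0.005]]'
python3 -c "
from h import *
print(where())"
python3 -m handwheel '[[-0.0039,0,-0.00308,0,0,0,0.005],[-0.0039,0,-0.00308,0,0,0,0.005],[-0.0039,0,-0.00308,0,0,0,0.005],[-0.0039,0,-0.00308,0,0,0,0.005],[-0.0039,0,-0.00308,0,0,0,0.005],[-0.0039,0,-0.00308,0,0,0,0.005],[-0.0039,0,-0.00308,0,0,0,0.005],[0,0,0,0,0,0,0.005]]'
python3 - <<'E'
from h import *
print(where()); p,d=r.snapshot("top"); p2,d2=r.snapshot("scene")
cv2.imwrite("pics/s.png",np.hstack([cv2.resize(p[150:270,170:330],(400,300)),cv2.resize(p2[160:295,230:410],(400,300))]))
E
```

```text
time: 10.47
tool_pos: [503.0, 77.6, 154.6]
tcp_rot: [179.8, -37.8, 106.1]
ft_force: [0.3, -1.1, -1.6]
finger_gap: 16.1
grip_force: 88.3
('foot in pan frame', np.float64(53.4), np.float64(-1.5), np.float64(51.1), 'rot', array([179.8 , -37.8 , 106.06]), 'ft', array([ 0.3, -1.1, -1.6]))
time: 11.13
tool_pos: [513.0, 43.1, 154.9]
tcp_rot: [179.8, -37.8, 106.0]
ft_force: [-0.2, 0.1, -1.8]
finger_gap: 16.2
grip_force: 88.3
('foot in pan frame', np.float64(17.4), np.float64(-1.7), np.float64(51.4), 'rot', array([179.78, -37.77, 106.02]), 'ft', array([-0.2,  0.1, -1.8]))
```

View pics/s.png

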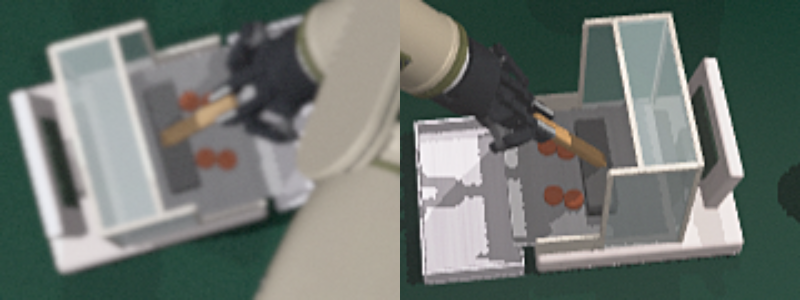

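The sweep is working: the foot (left image 170,140) is behind the pellets and they are being pushed ahead in two pairs, inside its width. I continue.

```bash
cat > pel.py <<'E'
from h import *
print(where())
for n in("top","scene"):
    p,d=r.snapshot(n); v,u=np.mgrid[:420,:560]; W=world(n,u,v,d); z=W[...,2]; L=W-PO; x,y=L@EX,L@EY
    h=cv2.cvtColor(p,cv2.COLOR_BGR2HSV).astype(int)
    k=((h[...,0]<12)|(h[...,0]>172))&(h[...,1]>90)&(z>-5)&(z<75)&(x>-240)&(x<95)&(abs(y)<150)
    c,l,st,_=cv2.connectedComponentsWithStats(k.astype(np.uint8))
    for i in range(1,c):
        if st[i,4]>8: print(n,st[i,4],[np.median(a[l==i]).round(1) for a in(x,y,z)],"y",y[l==i].min().round(),y[l==i].max().round())
E
python3 -m handwheel '[[-0.0039,0,-0.00308,0,0,0,0.005],[-0.0039,0,-0.00308,0,0,0,0.005],[-0.0039,0,-0.00308,0,0,0,0.005],[-0.0039,0,-0.00308,0,0,0,0.005],[-0.0039,0,-0.00308,0,0,0,0.005],[-0.0039,0,-0.00308,0,0,0,0.005],[-0.0039,0,-0.00308,0,0,0,0.005],[0,0,0,0,0,0,0.005]]'
python3 pel.py
```

```text
time: 11.9
tool_pos: [522.5, 9.6, 155.2]
tcp_rot: [179.8, -37.8, 106.0]
ft_force: [-0.1, 0.3, -1.9]
finger_gap: 16.3
grip_force: 88.3
('foot in pan frame', np.float64(-17.4), np.float64(-1.8), np.float64(51.7), 'rot', array([179.78, -37.76, 106.02]), 'ft', array([-0.1,  0.3, -1.9]))
top 54 [np.float64(-50.7), np.float64(-36.5), np.float64(59.1)] y -48.0 -28.0
top 82 [np.float64(-57.8), np.float64(36.5), np.float64(59.4)] y 19.0 54.0
scene 54 [np.float64(-60.0), np.float64(28.4), np.float64(57.6)] y 16.0 43.0
scene 123 [np.float64(-59.9), np.float64(-32.5), np.float64(59.0)] y -50.0 -13.0
```

```bash
python3 -m handwheel '[[-0.0039,-0.0005,-0.00303,0,0,0,0.005],[-0.0039,-0.0005,-0.00303,0,0,0,0.005],[-0.0039,-0.0005,-0.00303,0,0,0,0.005],[-0.0039,-0.0005,-0.00303,0,0,0,0.005],[-0.0039,-0.0005,-0.00303,0,0,0,0.005],[-0.0039,0,-0.00303,0,0,0,0.005],[-0.0039,0,-0.00303,0,0,0,0.005],[0,0,0,0,0,0,0.005]]'
python3 pel.py
```

```text
time: 12.67
tool_pos: [529.6, -24.3, 155.2]
tcp_rot: [179.8, -37.8, 106.0]
ft_force: [-0.6, 0.4, -1.7]
finger_gap: 16.0
grip_force: 88.3
('foot in pan frame', np.float64(-51.9), np.float64(0.7), np.float64(51.7), 'rot', array([179.78, -37.76, 106.02]), 'ft', array([-0.6,  0.4, -1.7]))
top 50 [np.float64(-82.4), np.float64(-35.5), np.float64(59.1)] y -47.0 -22.0
top 87 [np.float64(-83.0), np.float64(43.1), np.float64(58.9)] y 21.0 64.0
scene 16 [np.float64(-81.7), np.float64(57.7), np.float64(59.8)] y 50.0 63.0
scene 32 [np.float64(-88.0), np.float64(23.9), np.float64(58.3)] y 18.0 33.0
scene 123 [np.float64(-85.5), np.float64(-28.7), np.float64(59.1)] y -49.0 -4.0
```

```bash
python3 -m handwheel '[[-0.0039,-0.001,-0.00303,0,0,0,0.005],[-0.0039,-0.001,-0.00303,0,0,0,0.005],[-0.0039,-0.001,-0.00303,0,0,0,0.005],[-0.0039,-0.001,-0.00303,0,0,0,0.005],[-0.0039,0,-0.00303,0,0,0,0.005],[-0.0039,0,-0.00303,0,0,0,0.005],[-0.0039,0,-0.00303,0,0,0,0.005],[0,0,0,0,0,0,0.005]]'
python3 pel.py
```

```text
time: 13.43
tool_pos: [535.2, -58.6, 155.2]
tcp_rot: [179.8, -37.8, 106.0]
ft_force: [0.3, -0.4, -1.7]
finger_gap: 16.0
grip_force: 88.3
('foot in pan frame', np.float64(-86.5), np.float64(4.7), np.float64(51.7), 'rot', array([179.78, -37.77, 106.02]), 'ft', array([ 0.3, -0.4, -1.7]))
top 24 [np.float64(-116.7), np.float64(-36.7), np.float64(14.8)] y -45.0 -27.0
top 52 [np.float64(-115.6), np.float64(45.6), np.float64(14.2)] y 23.0 63.0
scene 86 [np.float64(-118.8), np.float64(33.0), np.float64(13.3)] y 18.0 58.0
scene 21 [np.float64(-108.6), np.float64(-17.0), np.float64(25.6)] y -24.0 -6.0
scene 55 [np.float64(-117.8), np.float64(-39.4), np.float64(13.6)] y -49.0 -25.0
```

```bash
python3 -m handwheel '[[0.0046,0,-0.0059,0,0,0,0.005],[0.0092,0,-0.0118,0,0,0,0.005],[0.0123,0,-0.0158,0,0,0,0.005],[0.0123,0,-0.0158,0,0,0,0.005],[0.0123,0,-0.0158,0,0,0,0.005],[0,0,0,0,0,0,0.005]]'
python3 -m handwheel '[[0,0,0,-3.23,0,4.16,0.005],[0,0,0,-3.23,0,4.16,0.005],[0,0,0,-3.23,0,4.16,0.005],[0,0,0,0,0,0,0.005],[0,0,0,0,0,0,0.005]]'
python3 pel.py
python3 -c "
from h import *
P,R,s=pose(); t=np.array([398,-280-58,P[2]]); print(P,(t-P),R.inv().apply(t-P),'rot',(R.inv()*target(90,[0,0,0],37.8)[1]).as_rotvec(degrees=True))"
```

```text
time: 14.03
tool_pos: [536.4, -58.0, 244.0]
tcp_rot: [179.3, -37.5, 106.4]
ft_force: [1.0, -0.5, 0.2]
finger_gap: 16.1
grip_force: 88.4
time: 14.45
tool_pos: [534.0, -57.5, 238.2]
tcp_rot: [179.7, -37.8, 90.4]
ft_force: [-0.2, -1.2, -1.5]
finger_gap: 16.2
grip_force: 88.4
('foot in pan frame', np.float64(-85.1), np.float64(5.5), np.float64(134.7), 'rot', array([179.74, -37.82,  90.38]), 'ft', array([-0.2, -1.2, -1.5]))
top 69 [np.float64(-115.3), np.float64(42.0), np.float64(13.6)] y 22.0 64.0
scene 63 [np.float64(-121.4), np.float64(47.9), np.float64(13.6)] y 21.0 66.0
scene 38 [np.float64(-106.0), np.float64(-16.2), np.float64(22.9)] y -24.0 -5.0
scene 56 [np.float64(-118.2), np.float64(-38.5), np.float64(13.1)] y -48.0 -28.0
[534.61680334 -57.37520548 238.14996479] [-136.61680334 -280.62479452    0.        ] [-220.82250924 -138.0117802  -172.05985642] rot [-0.00931319 -0.02207632  0.35395864]
```

```bash
python3 -m handwheel '[[-0.0184,-0.0115,-0.01434,0,0,0,0.005],[-0.0184,-0.0115,-0.01434,0,0,0,0.005],[-0.0184,-0.0115,-0.01434,0,0,0,0.005],[-0.0184,-0.0115,-0.01434,0,0,0,0.005],[-0.0184,-0.0115,-0.01434,0,0,0,0.005],[-0.0184,-0.0115,-0.01434,0,0,0,0.005]]'
python3 -m handwheel '[[-0.0184,-0.0115,-0.01434,0,0,0,0.005],[-0.0184,-0.0115,-0.01434,0,0,0,0.005],[-0.0184,-0.0115,-0.01434,0,0,0,0.005],[-0.0184,-0.0115,-0.01434,0,0,0,0.005],[-0.0184,-0.0115,-0.01434,0,0,0,0.005],[-0.0184,-0.0115,-0.01434,0,0,0,0.005],[0,0,0,0,0,0,0.005],[0,0,0,0,0,0,0.005]]'
python3 - <<'E'
from h import *
P,R,s=pose(); t=np.array([398,-280-58,4+103.5+6]); print(P,(t-P),R.inv().apply(t-P),'rot',(R.inv()*target(90,[0,0,0],37.8)[1]).as_rotvec(degrees=True))
p,d=r.snapshot("top"); v,u=np.mgrid[:420,:560]; W=world("top",u,v,d); z=W[...,2]
m=(abs(z-(P[2]-79.5))<8)&(W[...,0]>320)&(W[...,0]<480)&(W[...,1]>-320)&(W[...,1]<-220); f=W[m]
print(cv2.minAreaRect(f[:,:2].astype(np.float32)),np.linalg.lstsq(np.c_[f[:,:2]-f[:,:2].mean(0),np.ones(len(f))],f[:,2],rcond=None)[0])
b=W[(z>38)&(z<56)&(W[...,0]<385)&(W[...,0]>320)&(W[...,1]>-250)&(W[...,1]<-180)]; print("bottle",b.mean(0),len(b))
E
```

```text
time: 15.05
tool_pos: [465.7, -198.6, 237.8]
tcp_rot: [179.8, -37.9, 90.4]
ft_force: [0.4, -0.0, -2.5]
finger_gap: 16.4
grip_force: 88.4
time: 15.72
tool_pos: [397.2, -338.9, 237.3]
tcp_rot: [179.8, -37.9, 90.3]
ft_force: [0.2, 1.1, -1.5]
finger_gap: 16.0
grip_force: 88.4
[ 397.1727442  -338.89650172  237.33934481] [   0.8272558     0.89650172 -123.83934481] [-75.3229223    0.45428402  98.3052511 ] rot [ 0.06567401 -0.07402677  0.19812323]
((395.70086669921875, -280.9947814941406), (118.24512481689453, 36.405250549316406), 0.44234776496887207) [ 1.65540330e-03 -9.35599403e-04  1.57727222e+02]
bottle [ 354.19005258 -213.61988684   48.12808456] 87
```

```bash
python3 -m handwheel '[[-0.0126,0,0.0164,0,0,0,0.005],[-0.0126,0,0.0164,0,0,0,0.005],[-0.0126,0,0.0164,0,0,0,0.005],[-0.0126,0,0.0164,0,0,0,0.005],[-0.0126,0,0.0164,0,0,0,0.005],[-0.0126,0,0.0164,0,0,0,0.005],[0,0,0,0,0,0,0.005],[0,0,0,0,0,0,0.005]]'
python3 -m handwheel '[[-0.0012,0,0.0016,0,0,0,0.005],[-0.0012,0,0.0016,0,0,0,0.005],[0,0,0,0,0,0,0.005],[0,0,0,0,0,0,0.005]]'
python3 -c "
from h import *
P,R,s=pose();print(P,P[2]-107.5,s['ft_force'])"
```

```text
time: 16.43
tool_pos: [397.8, -335.3, 113.2]
tcp_rot: [179.9, -38.0, 90.3]
ft_force: [-0.6, 0.3, -1.5]
finger_gap: 16.1
grip_force: 88.3
time: 16.77
tool_pos: [398.0, -337.4, 110.7]
tcp_rot: [179.7, -37.8, 90.3]
ft_force: [0.8, 0.9, -1.3]
finger_gap: 16.1
grip_force: 88.4
[ 397.97369473 -337.42644361  110.67344556] 3.1734455622922866 [ 0.77472745  0.87086845 -1.33045696]
```

```bash
python3 -m handwheel '[[-0.0009,0,0.0012,0,0,0,0.005],[-0.0006,0,0.0008,0,0,0,0.005],[0,0,0,0,0,0,0.005],[0,0,0,0,0,0,0.005]]'
python3 -m handwheel '[[-0.0006,0,0.0008,0,0,0,0.005],[0,0,0,0,0,0,0.005],[0,0,0,0,0,0,0.005]]'
python3 -m handwheel '[[-0.0003,0,0.0004,0,0,0,0.005],[0,0,0,0,0,0,0.005],[0,0,0,0,0,0,0.005]]'
```

```text
time: 17.1
tool_pos: [397.6, -336.9, 107.2]
tcp_rot: [179.8, -37.8, 90.3]
ft_force: [0.6, -0.2, -2.0]
finger_gap: 15.8
grip_force: 88.4
time: 17.35
tool_pos: [397.8, -337.2, 106.7]
tcp_rot: [179.7, -37.8, 90.3]
ft_force: [1.1, -2.0, 1.9]
finger_gap: 16.0
grip_force: 88.9
time: 17.6
tool_pos: [397.9, -337.4, 106.6]
tcp_rot: [179.7, -37.8, 90.3]
ft_force: [1.3, -2.9, 4.5]
finger_gap: 15.9
grip_force: 89.5
```

```bash
python3 -m handwheel '[[0,0,0,0,0,0,0.016],[0,0,0,0,0,0,0.018],[0,0,0,0,0,0,0.02],[0,0,0,0,0,0,0.024],[0,0,0,0,0,0,0.03],[0,0,0,0,0,0,0.04],[0,0,0,0,0,0,0.05],[0,0,0,0,0,0,0.06]]' 20
python3 -m handwheel '[[0,0,-0.01,0,0,0,0.06],[0,0,-0.02,0,0,0,0.06],[0,0,-0.03,0,0,0,0.06],[0,0,-0.03,0,0,0,0.06],[0,0,-0.03,0,0,0,0.06],[0,0,-0.03,0,0,0,0.06],[0,0,0,0,0,0,0.06],[0,0,0,0,0,0,0.06]]'
python3 pel.py
python3 - <<'E'
from h import *
p,d=r.snapshot("top"); p2,d2=r.snapshot("scene"); v,u=np.mgrid[:420,:560]; W=world("top",u,v,d); z=W[...,2]
m=(abs(z-28)<6)&(W[...,0]>320)&(W[...,0]<480)&(W[...,1]>-320)&(W[...,1]<-240); f=W[m]
print(cv2.minAreaRect(f[:,:2].astype(np.float32)),np.linalg.lstsq(np.c_[f[:,:2]-f[:,:2].mean(0),np.ones(len(f))],f[:,2],rcond=None)[0])
cv2.imwrite("pics/e.png",cv2.resize(p2[130:300,120:400],(784,476)))
E
```

```text
time: 18.27
tool_pos: [397.5, -336.8, 105.6]
tcp_rot: [179.8, -37.9, 90.3]
ft_force: [0.2, -0.7, 0.6]
finger_gap: 59.2
grip_force: 0.0
time: 18.93
tool_pos: [397.7, -431.0, 226.3]
tcp_rot: [179.6, -37.6, 90.3]
ft_force: [0.2, 0.3, -0.6]
finger_gap: 59.9
grip_force: 0.0
('foot in pan frame', np.float64(-407.3), np.float64(238.3), np.float64(122.8), 'rot', array([179.63, -37.6 ,  90.29]), 'ft', array([ 0.2,  0.3, -0.6]))
top 32 [np.float64(-114.9), np.float64(-36.7), np.float64(13.9)] y -46.0 -27.0
top 20 [np.float64(-104.1), np.float64(-12.3), np.float64(24.9)] y -20.0 -4.0
top 67 [np.float64(-115.5), np.float64(41.7), np.float64(13.4)] y 23.0 63.0
scene 106 [np.float64(-117.5), np.float64(40.1), np.float64(14.2)] y 18.0 64.0
scene 37 [np.float64(-105.9), np.float64(-17.6), np.float64(26.1)] y -25.0 -6.0
scene 56 [np.float64(-118.1), np.float64(-38.9), np.float64(13.4)] y -49.0 -27.0
((395.82440185546875, -279.2650146484375), (117.85572052001953, 36.44867706298828), 0.4822426736354828) [3.26863568e-03 4.89124758e-03 2.74298348e+01]
```

View pics/e.png

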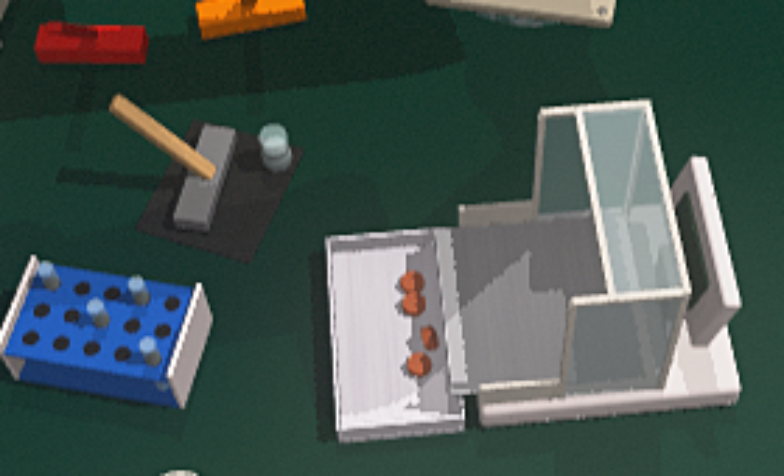

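The tray holds all four pellets, at (411,282), (412,303), (429,337) and (418,364). One stands on edge and is at rest. The pan is clear, the scraper stands level at (205,175) about 12 mm from the mat's centre, and the gripper is clear.

```bash
python3 -c "
from bench import r
print(r.hand_in())"
```

```text
the job is handed in; nothing more can be done
None
```

I handed the job in at about 19 s of the 58 s, and no verdict came back: all four pellets lie in the catch tray (one stands on edge), and the scraper stands level on its mat, about 12 mm from the middle.

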